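Set the bench suction for gluing with the iris levers

TASK

Get the bench suction ready for gluing over the large port: with the fingertips push the small port's iris lever round to its stop so that the small port is shut, and push the large port's iris lever round to the long half-open mark in the middle of its scale. Push the upright lever knobs gently and do not pinch them, leave everything else on the bench where it is, and finish clear of both levers.

Things in the scene. Friction and masses are not known exactly. Their poses are not given: they have to be found in the camera images.
- large_port: the large suction port, fixed to the bench: grey box 230 mm square, 50 mm high, carrying a round iris damper 200 mm across with a 110 mm mouth, iris leaves, and a wire guard whose top is 79 mm above the bench. Origin: on the damper's upright axis at bench height. Its own -x side, with the scale, faces the robot, turned up to 17 degrees either way
- large_port_ring (a joint): large port's ring and lever: 0 = shut, 1.571 = fully open (hard stops at both: ease onto them), 0.785 = half open; grows clockwise seen from above, the knob going to the robot's left. From the port's axis the lever points at (225 deg minus this value), counter-clockwise from the port's own +x. About 3 N at the knob turns it; no spring, stays where left
- large_port_knob (a point): top centre of the large port's lever knob: upright, round, black, 12 mm in diameter, 107 mm above the bench, 120 mm out from the port's axis. It stands on a steel lever arm 14 mm wide, its top 68 mm above the bench, that ends in a pointer 140 mm from the axis
- large_port_halfmark (a point): the long half-open mark in the middle of the large port's scale, straight out along the port's own -x. The flat scale plate (top 56 mm above the bench, out to 166 mm from the axis) has 7 black marks 15 deg apart, just beyond the pointer: shut (robot's right end), half and fully open (left end) 21 mm long, the others 11 mm; origin 152 mm from the axis
- small_port: the small suction port, fixed to the bench: grey box 160 mm square, 50 mm high, carrying a round iris damper 134 mm across with a 74 mm mouth, iris leaves, and a wire guard whose top is 79 mm above the bench. Origin: on the damper's upright axis at bench height. Its own -x side, with the scale, faces the robot, turned up to 17 degrees either way
- small_port_ring (a joint): small port's ring and lever: 0 = shut, 1.571 = fully open (hard stops at both: ease onto them), 0.785 = half open; grows clockwise seen from above, the knob going to the robot's left. From the port's axis the lever points at (225 deg minus this value), counter-clockwise from the port's own +x. About 3 N at the knob turns it; no spring, stays where left
- small_port_knob (a point): top centre of the small port's lever knob: upright, round, black, 12 mm in diameter, 107 mm above the bench, 86 mm out from the port's axis. It stands on a steel lever arm 14 mm wide, its top 68 mm above the bench, that ends in a pointer 105 mm from the axis
- glue_jar: amber glass jar with a steel lid, 72 mm across, 95 mm tall; bystander at the left. Origin at the underside
- dye_bottle: white plastic bottle with a black cap, 38 mm across, 100 mm tall, standing between the two ports towards the robot; bystander. Origin at the underside
- thread_spool: wooden spool of brown thread, 42 mm across, 55 mm tall, standing between the two ports at their back; bystander. Origin at the underside
- mallet: white plastic-headed mallet lying down, dark handle; head 52 mm thick and 85 mm long, 230 mm over all; bystander at the right. Origin at the underside
- bone_folder: flat white folder, 130 x 22 mm, 5 mm thick, lying near the robot; bystander. Origin at the underside
- awl: awl with dark wooden handle, lying, 142 mm long, 20 mm thick, near the robot; bystander. Origin at the underside
- cactus: cactus in a terracotta pot, 72 mm across, 115 mm tall; bystander at the left. Origin at the underside
- rivet_cup: small white open cup, 64 mm across, 50 mm tall; bystander at the right. Origin at the underside

How it is judged:
At the end, for the whole second after the job is handed in: the large port's lever rests within 2.5 degrees of the long half-open mark (joint 0.741 to 0.829), the small port's lever is within 0.05 rad of its shut stop, both levers at rest, and no bystander is more than 15 mm from where it stood (value of joint large_port_ring between 0.7414 and 0.8294 rad and value of joint small_port_ring below 0.05 rad and velocity of joint large_port_ring between -0.05 and 0.05 rad/s and velocity of joint small_port_ring between -0.05 and 0.05 rad/s and distance of each of glue_jar, dye_bottle, thread_spool, mallet, bone_folder, awl, cactus, rivet_cup from where it was at the start of the episode below 0.015 m); the robot touches nothing.
It fails at once if a lever pinched or forced: more than 38 N between the fingers and a port or its lever (contact force between the fingers and large_port above 38 N or contact force between the fingers and small_port above 38 N).
It fails at once if a bystander knocked, lifted or carried (moved more than 15 mm) (distance of any of glue_jar, dye_bottle, thread_spool, mallet, bone_folder, awl, cactus, rivet_cup from where it was at the start of the episode above 0.015 m).
It also fails if it takes over 61 s, if anything falls off the work surface, if the arm or the gripper's body presses on something with over 40 N, if the wrist force passes 120 N, or if a joint passes its speed limit or range.

ROBOT

A 6-joint arm with a two-finger parallel gripper is mounted at the origin on the work surface. World frame = base frame: x ahead of the robot, y to its left, z up, the work surface at z = 0. Lengths are in m, angles in rad, forces in N, time in s.
With the tool pointing down it reaches from about 0.35 to 0.775 m from the base axis. Payload 5.5 kg.
Tool frame: the origin (TCP) lies midway between the tips of the shut fingers; the grasp point (between the pads) lies 19 mm behind it; z points along the fingers, y is the line along which they close (so a half turn about z gives the same grasp; the last joint's range is limited). The gripper opens to 85 mm and grips with 20 to 120 N. Pads are 22 mm wide; open, the fingers measure 114 mm over their backs; the gripper's body (76 mm by 85 mm) begins 54 mm behind the grasp point. The pads swing forward as they close: fully open they stand 13 mm farther back than shut.
Start: joints at [1.041, 0.313, 0.046, 1.304, 0, 1.431], TCP at [0.219, 0.532, 0.231] pointing down, gripper open.
Joint ranges: [-2.76, 2.76], [-0.86, 1.69], [-1.03, 1.26], [-2.2, 2.34], [-1.47, 1.5], [-3.14, 3.14]. Speed limits (rad/s): [2.57, 2.57, 3.14, 3.14, 3.14, 3.14].

INTERFACE

Orientations are given as a unit quaternion [w, x, y, z].
In Python, from workcell import env gives the robot as it stands.
- The arm moves only by the tool move_arm, never from a script. Its argument "targets" is a list of rows, each a list of 3 entries, a list of its own where there are three numbers: the shift along the tool's x, y, z in mm, then the turn, a rotation vector about the tool's x, y, z in units of 10 degrees (1.0 is 10 degrees), then the closure, from -1 (fully open) to 1 (shut). In form: [[[dx, dy, dz], [ax, ay, az], gripper], ...]. A call has 1 to 5 rows; each row is the pose to reach, as a shift and turn from the pose commanded when the call began, along the tool's axes at that moment; what a row does not reach only later rows make up. A row lasts 1/8 s, in which the tool goes at most 62.5 mm and 10.7 degrees, less where a joint would pass 70% of its speed; a pose out of reach is approached as far as the arm can. A call with a gripper value outside its range is refused whole. The fingers move at their own pace and stop on an object; "squeeze" is the grip in N (left out, the last holds). Time passes only in rows, so rows that repeat a pose let the fingers close. It gives the time, the measured TCP pose, the force, the opening and the grip force at its end, in the units of the state.
- env.get_state(): the state, without advancing time (a new reading comes with each control period).
- env.read_camera(name): name is "scene" or "top" or "wrist"; returns a dict with "pixels" (480x640x3 uint8, red, green, blue), "fovy" (degrees; the focal length in pixels is half the picture's height over the tangent of half this angle, whatever the lens; pixels are square), "cx", "cy" (the principal point, pixels), "extrinsics" (4x4, takes a point from world to camera coordinates); the wrist camera has in their place "mount" (4x4, takes a point from camera to tool coordinates, whose origin is the TCP and whose axes are the flange's). Camera axes: x right, y up, looking along -z (the intrinsics and any distortion apply to the point x, -y, -z); pixel columns grow to the right and rows downward; lengths in m; the calibration is good to about 2 mm. A picture is of the moment at which its call begins: read the wrist's pose just before it. There is no depth.
- env.hand_in(): hands the job in; it is judged then, once.
Trained networks look in a picture, given as the dict that the camera call returned (one of the last four; its "shot" number tells which), for a name from the list of things; names that differ only in an ending like _2 or _b are one class to them, and where a whole thing is asked for, a point or a joint stands for the part that bears it (a point fixed in the world has none). Each returns a list of dicts, best first, with "confidence" (0 to 1); they miss things now and then, are a little off and sometimes report something else, mostly with a low value. They report only what shows in the picture. A call takes as long as a camera call.
- env.spot_in(thing, picture): "centre" ([x, y, z] in m, in world coordinates, good to about 4 mm: the middle of the surface that is visible of it).
- env.regions_of(thing, picture): "mask" (480x640 bool, what is visible of it).
- env.landmark_of(thing, picture): "centre" ([x, y, z] in m, in world coordinates, good to about 4 mm: a listed point, or the origin of a listed thing).
The state is a dict: "clock": time; "joint_pos": joint angles; "qvel": joint speeds; "tau": joint torques, N m; "tcp_pos": TCP position; "orientation": TCP orientation; "wrist_force": force on the tool from outside, world axes, zero at the start; "ft_torque": the same for the moment, N m; "finger_gap": finger opening in m; "grip_force": force on a finger pad.
Only numpy, scipy, OpenCV 4.12 (cv2) and the standard library are available. Lean on these libraries where they do the work, as an engineer would, in place of code of your own. Each camera call takes 0.05 s, during which the arm holds its last target. There are 200 camera calls.

## Working session

There is one attempt and no reset: what is moved stays moved. The work goes in short steps, Python scripts to look and compute and a tool call to move; the robot and the scene stay as the last step left them, time stands still between calls to the robot, and variables do not carry over. Pictures are saved under pics/ and viewed, at most 10 in all, crops included, and the job is handed in when it is done.

Besides the shell and the picture viewer there is one more tool, called by a JSON object that holds its "name" and its "arguments", one argument or row to a line. move_arm: Moves the arm, as the interface text tells. Its arguments: {"type":"object","properties":{"targets":{"type":"array","items":{"type":"array"}},"squeeze":{"type":"number"}},"required":["targets"]}

```bash
mkdir -p pics
cat > m.py <<'E'
import numpy as np, cv2
from workcell import env
E
python3 - <<'E'
from m import *
s=env.get_state(); print(s['clock'],s['tcp_pos'],s['orientation'],s['finger_gap'])
for c in ("top","scene"):
    p=env.read_camera(c); cv2.imwrite(f'pics/{c}0.png',p['pixels'][:,:,::-1])
    for n in ("large_port","large_port_knob","large_port_halfmark","small_port","small_port_knob","dye_bottle","thread_spool","glue_jar","mallet","rivet_cup","cactus"):
        print(c,n,[(np.round(d['centre'],3),round(d['confidence'],2)) for d in env.landmark_of(n,p)[:2]])
E
```

```text
0.0 [0.21820095 0.5314107  0.23039506] [-3.18694175e-04  1.93640762e-01  9.81072053e-01 -8.83419590e-04] 0.08501168144918471
top large_port [(array([ 0.64 , -0.217, -0.007]), 0.56), (array([0.656, 0.234, 0.005]), 0.34)]
top large_port_knob [(array([ 0.523, -0.25 ,  0.103]), 0.6), (array([ 0.639, -0.217, -0.005]), 0.43)]
top large_port_halfmark [(array([ 0.493, -0.198,  0.06 ]), 0.73)]
top small_port [(array([0.654, 0.234, 0.006]), 0.68), (array([ 0.496, -0.198,  0.06 ]), 0.64)]
top small_port_knob [(array([0.594, 0.295, 0.107]), 0.69)]
top dye_bottle [(array([ 0.451, -0.009,  0.004]), 0.46)]
top thread_spool [(array([0.758, 0.015, 0.001]), 0.73), (array([ 0.497,  0.5  , -0.002]), 0.26)]
top glue_jar [(array([ 0.496,  0.501, -0.005]), 0.79), (array([ 0.582, -0.49 , -0.   ]), 0.31)]
top mallet [(array([ 0.371, -0.493, -0.011]), 0.87)]
top rivet_cup [(array([ 0.583, -0.488,  0.001]), 0.69)]
top cactus [(array([ 0.609,  0.463, -0.002]), 0.76)]
scene large_port [(array([ 0.641, -0.219,  0.002]), 0.63)]
scene large_port_knob [(array([ 0.526, -0.251,  0.11 ]), 0.88)]
scene large_port_halfmark [(array([ 0.489, -0.202,  0.059]), 0.71), (array([ 0.643, -0.218, -0.001]), 0.4)]
scene small_port [(array([ 0.373, -0.491, -0.005]), 0.68), (array([0.654, 0.237, 0.   ]), 0.62)]
scene small_port_knob [(array([0.495, 0.501, 0.002]), 0.64), (array([0.593, 0.293, 0.11 ]), 0.55)]
scene dye_bottle [(array([ 0.452, -0.008,  0.001]), 0.74)]
scene thread_spool [(array([0.758, 0.01 , 0.003]), 0.84)]
scene glue_jar [(array([0.496, 0.5  , 0.001]), 0.77), (array([ 0.452, -0.008,  0.004]), 0.17)]
scene mallet [(array([ 0.372, -0.49 , -0.008]), 0.85)]
scene rivet_cup [(array([ 0.582, -0.487, -0.001]), 0.94)]
scene cactus [(array([ 0.606,  0.459, -0.001]), 0.76)]
```

View pics/top0.png

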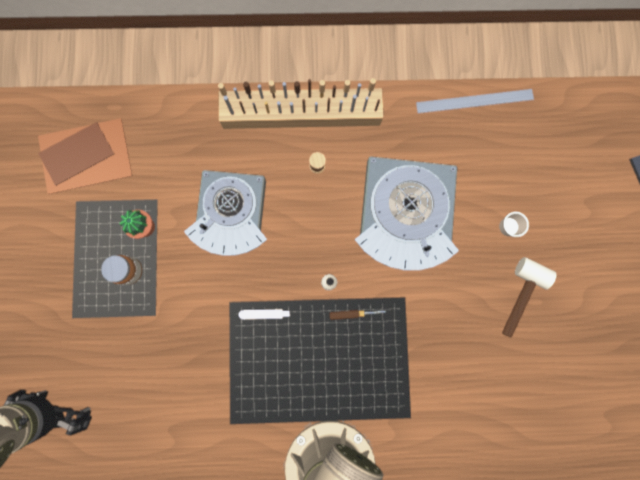

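View pics/scene0.png

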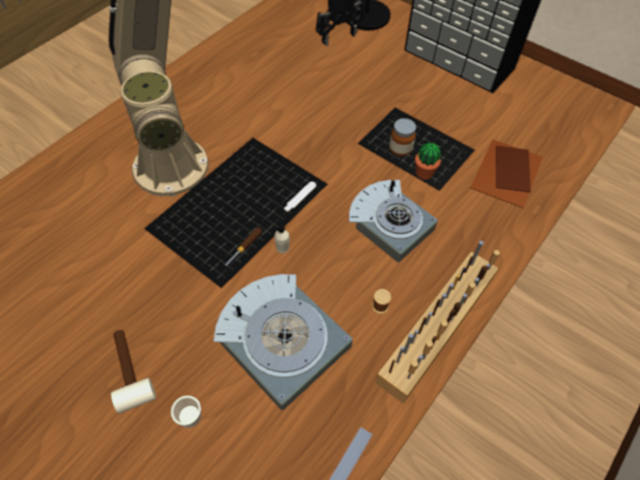

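The top view shows the small knob at (203,227), at the left (open) end of its scale, and the large knob at (427,248), right of the half mark. Both agree with the network positions, and nothing blocks the space beside either knob. The scene view agrees with this.

```bash
cat >> m.py <<'E'
from scipy.spatial.transform import Rotation as Ro
def Rt():
    q=env.get_state()['orientation']; return Ro.from_quat([q[1],q[2],q[3],q[0]])
def go(*P, yaw=90):
    """print tool-axis rows (mm) to world TCP points and turn so tool y heads to yaw deg (tool down)"""
    s=env.get_state(); R=Rt().as_matrix(); p=np.array(s['tcp_pos'])
    print('t',s['clock'],'tcp',p.round(4),'F',np.round(s['wrist_force'],1))
    c=np.radians(yaw); y=np.array([np.cos(c),np.sin(c),0]); z=np.array([0,0,-1.]); D=np.c_[np.cross(y,z),y,z]
    print('turn/10deg',(Ro.from_matrix(R.T@D).as_rotvec(degrees=True)/10).round(2))
    for t in P: print(t,(R.T@(np.array(t)-p)*1000).round(1))
E
python3 -c "
from m import *
go((.30,.48,.22),(.59,.34,.22))"
```

```text
t 1.2 tcp [0.2185 0.5319 0.2313] F [-0.  -0.9  0.7]
turn/10deg [ 0.    0.   -2.23]
(0.3, 0.48, 0.22) [-95.1 -17.   11.3]
(0.59, 0.34, 0.22) [-416.5  -36.3   11.3]
```

{"name": "move_arm", "arguments": {
  "targets": [
    [[-60,-5,2],[0,0,-0.8],1],
    [[-120,-10,4],[0,0,-1.6],1],
    [[-180,-16,6],[0,0,-2.2],1],
    [[-240,-21,8],[0,0,-2.2],1],
    [[-300,-26,10],[0,0,-2.2],1]
  ],
  "squeeze": 20
}}

```text
clock: 1.82
tcp_pos: [0.4878, 0.3928, 0.2214]
orientation: [0.0, 0.003, 1.0, 0.0]
wrist_force: [0.6, 0.7, -0.1]
finger_gap: -0.0001
grip_force: 0.0
```

```bash
python3 -c "
from m import *
go((.59,.34,.22))"
```

```text
t 1.825 tcp [0.4878 0.3928 0.2214] F [ 0.6  0.7 -0.1]
turn/10deg [ 0.    0.   -0.03]
(0.59, 0.34, 0.22) [-102.5  -52.3    1.4]
```

{"name": "move_arm", "arguments": {
  "targets": [
    [[-52,-26,0],[0,0,0],1],
    [[-102,-52,0],[0,0,0],1],
    [[-102,-52,0],[0,0,0],1]
  ]
}}

```text
clock: 2.2
tcp_pos: [0.5914, 0.3384, 0.2199]
orientation: [0.0, 0.006, 1.0, -0.0]
wrist_force: [-0.7, 0.5, 0.5]
finger_gap: -0.0
grip_force: 0.0
```

```bash
cat >> m.py <<'E'
def look(name,*things):
    s=env.get_state(); p=env.read_camera('wrist'); cv2.imwrite(f'pics/{name}.png',p['pixels'][:,:,::-1])
    for n in things: print(n,[(np.round(d['centre'],4),round(d['confidence'],2)) for d in env.landmark_of(n,p)[:2]])
    return s,p
E
python3 -c "
from m import *
look('w1','small_port','small_port_knob')
go((.60,.34,.083))"
```

```text
small_port [(array([0.6563, 0.2355, 0.0031]), 0.97)]
small_port_knob [(array([0.5927, 0.2955, 0.1094]), 0.73)]
t 2.35 tcp [0.5873 0.3414 0.221 ] F [-0.4  0.5  0.6]
turn/10deg [ 0.   -0.01 -0.03]
(0.6, 0.34, 0.083) [-12.9  -1.3 138. ]
```

View pics/w1.png

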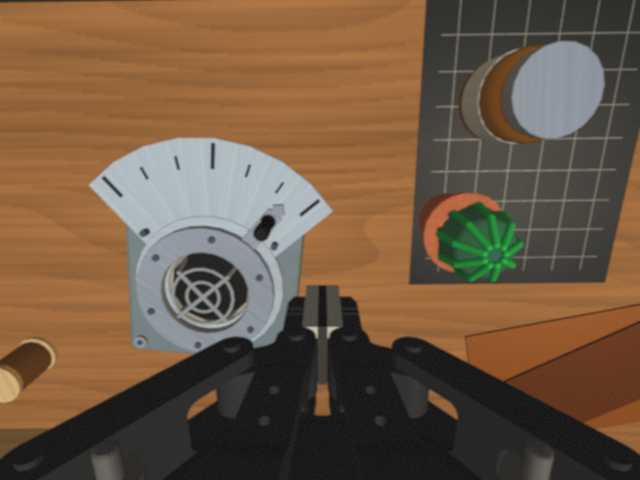

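The wrist view shows the small lever knob at (265,225), short of the full-open mark. The shut fingertips at (322,300) are to its left in world terms, with free space below. I'll descend there.

{"name": "move_arm", "arguments": {
  "targets": [
    [[-8,-2,50],[0,0,0],1],
    [[-8,-2,100],[0,0,0],1],
    [[-8,-2,136],[0,0,0],1],
    [[-8,-2,136],[0,0,0],1]
  ]
}}

```text
clock: 2.85
tcp_pos: [0.5919, 0.3394, 0.0823]
orientation: [-0.003, 0.002, 1.0, -0.001]
wrist_force: [0.4, -0.2, 0.5]
finger_gap: 0.0001
grip_force: 0.0
```

```bash
python3 -c "
from m import *
A=np.array([.6553,.2355]);
P=[]
for a in range(130,226,8):
    c=np.radians(a); k=A+.086*np.array([np.cos(c),np.sin(c)]); P.append((round(k[0],4),round(k[1]+.018,4),.084))
go(*P)"
```

```text
t 2.85 tcp [0.5919 0.3394 0.0823] F [ 0.4 -0.2  0.5]
turn/10deg [-0.01 -0.04 -0.02]
(np.float64(0.6), np.float64(0.3194), 0.084) [ -8.2 -19.9  -1.7]
(np.float64(0.5914), np.float64(0.311), 0.084) [  0.4 -28.4  -1.6]
(np.float64(0.584), np.float64(0.3016), 0.084) [  7.8 -37.8  -1.5]
(np.float64(0.578), np.float64(0.2912), 0.084) [ 13.7 -48.2  -1.5]
(np.float64(0.5735), np.float64(0.2801), 0.084) [ 18.2 -59.3  -1.4]
(np.float64(0.5706), np.float64(0.2684), 0.084) [ 21.  -71.   -1.4]
(np.float64(0.5694), np.float64(0.2565), 0.084) [ 22.2 -82.9  -1.3]
(np.float64(0.5698), np.float64(0.2445), 0.084) [ 21.7 -94.9  -1.3]
(np.float64(0.5719), np.float64(0.2327), 0.084) [  19.6 -106.7   -1.3]
(np.float64(0.5756), np.float64(0.2213), 0.084) [  15.9 -118.1   -1.3]
(np.float64(0.5808), np.float64(0.2105), 0.084) [  10.6 -128.9   -1.3]
(np.float64(0.5875), np.float64(0.2006), 0.084) [   3.9 -138.8   -1.3]
```

{"name": "move_arm", "arguments": {
  "targets": [
    [[0,-14,-1],[0,0,0],1],
    [[2,-24,-1],[0,0,0],1],
    [[7,-34,-1],[0,0,0],1],
    [[12,-44,-1],[0,0,0],1],
    [[17,-55,-1],[0,0,0],1]
  ]
}}

```text
clock: 3.48
tcp_pos: [0.5777, 0.2855, 0.0881]
orientation: [0.0, 0.002, 1.0, 0.002]
wrist_force: [-3.2, 4.9, 1.3]
finger_gap: -0.0001
grip_force: 2.5
```

```bash
python3 -c "
from m import *
p=env.read_camera('top')
for n in ('small_port_knob','small_port'): print([(np.round(d['centre'],4),round(d['confidence'],2)) for d in env.landmark_of(n,p)[:2]])
look('w2','small_port_knob')
go()"
```

```text
[(array([0.5757, 0.2643, 0.1043]), 0.77)]
[(array([0.6552, 0.2357, 0.0034]), 0.59)]
small_port_knob [(array([0.5757, 0.2677, 0.109 ]), 0.73)]
t 3.725 tcp [0.5792 0.284  0.0873] F [-0.3  0.5 -0. ]
turn/10deg [ 0.    0.01 -0.04]
```

View pics/w2.png

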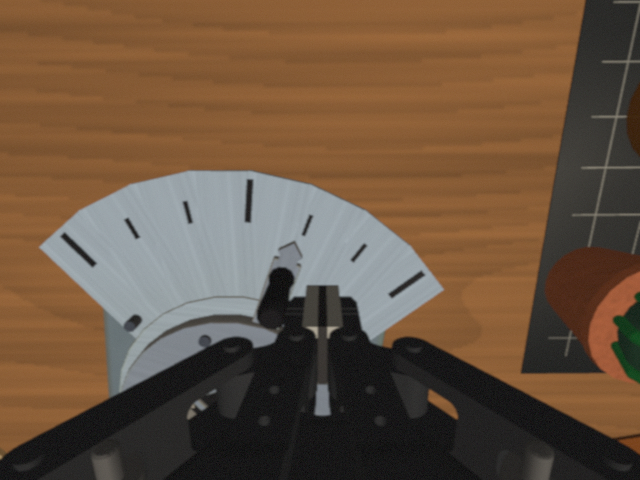

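The lever follows the push: the knob is near (278,285) and the fingertips are beside it. Contact is 18 mm off the TCP, as modelled, so I'll keep going along the arc.

{"name": "move_arm", "arguments": {
  "targets": [
    [[6,-7,2],[0,0,0],1],
    [[8,-17,3],[0,0,0],1],
    [[9,-28,3],[0,0,0],1],
    [[9,-39,3],[0,0,0],1],
    [[8,-49,3],[0,0,0],1]
  ]
}}

```text
clock: 4.35
tcp_pos: [0.5698, 0.2344, 0.0831]
orientation: [-0.0, 0.003, 1.0, -0.0]
wrist_force: [-1.6, 3.6, 1.4]
finger_gap: -0.0005
grip_force: 1.7
```

```bash
python3 -c "
from m import *
look('w3','small_port_knob')
go((.5719,.2327,.083),(.5756,.2213,.083),(.5808,.2105,.083),(.5875,.2006,.083))"
```

```text
small_port_knob [(array([0.5727, 0.2162, 0.1073]), 0.74)]
t 4.45 tcp [0.5703 0.2335 0.083 ] F [ 0.1 -0.1 -0.6]
turn/10deg [-0.01 -0.   -0.04]
(0.5719, 0.2327, 0.083) [-1.6 -0.8  0. ]
(0.5756, 0.2213, 0.083) [ -5.4 -12.2   0.1]
(0.5808, 0.2105, 0.083) [-10.7 -22.9   0.1]
(0.5875, 0.2006, 0.083) [-17.4 -32.8   0.1]
```

{"name": "move_arm", "arguments": {
  "targets": [
    [[-4,-8,0],[0,0,0],1],
    [[-8,-16,0],[0,0,0],1],
    [[-13,-24,0],[0,0,0],1],
    [[-15,-28,0],[0,0,0],1],
    [[-16,-30,0],[0,0,0],1]
  ]
}}

```text
clock: 5.08
tcp_pos: [0.5865, 0.2051, 0.0832]
orientation: [0.0, 0.003, 1.0, 0.0]
wrist_force: [-0.1, 3.4, -2.0]
finger_gap: 0.0001
grip_force: 1.8
```

```bash
python3 -c "
from m import *
look('w4','small_port_knob')
p=env.read_camera('top')
for n in ('small_port_knob',): print([(np.round(d['centre'],4),round(d['confidence'],2)) for d in env.landmark_of(n,p)[:2]])
go()"
```

```text
small_port_knob [(array([0.5852, 0.1876, 0.1084]), 0.57)]
[(array([0.5864, 0.1852, 0.1049]), 0.55), (array([ 0.4982,  0.4998, -0.0047]), 0.49)]
t 5.275 tcp [0.5864 0.205  0.0834] F [ 0.1  1.1 -0.9]
turn/10deg [-0.    0.   -0.03]
```

View pics/w4.png

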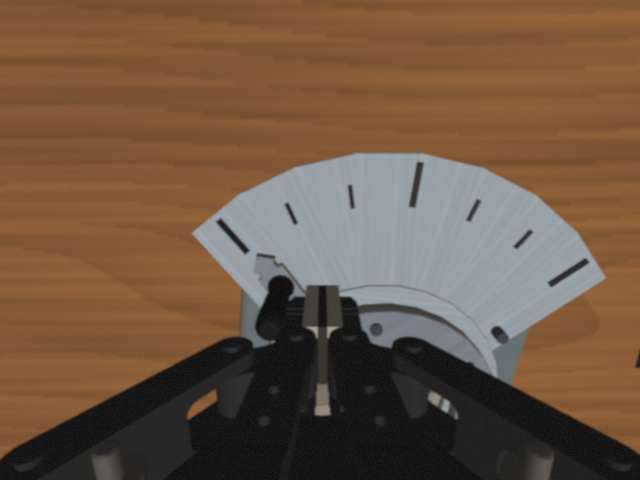

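The pointer tip at (265,262) is a few degrees short of the shut mark at (233,236). I'll ease it on in small steps.

{"name": "move_arm", "arguments": {
  "targets": [
    [[-2,-2,0],[0,0,0],1],
    [[-3,-4,0],[0,0,0],1],
    [[-4,-5,0],[0,0,0],1]
  ]
}}

```text
clock: 5.65
tcp_pos: [0.5892, 0.2011, 0.0834]
orientation: [-0.001, 0.003, 1.0, 0.001]
wrist_force: [-5.2, 6.5, 2.0]
finger_gap: -0.0005
grip_force: 3.7
```

{"name": "move_arm", "arguments": {
  "targets": [
    [[-1,-1,0],[0,0,0],1],
    [[-1,-2,0],[0,0,0],1]
  ]
}}

```text
clock: 5.9
tcp_pos: [0.5894, 0.2009, 0.0833]
orientation: [-0.001, 0.002, 1.0, 0.003]
wrist_force: [-6.0, 12.4, 1.1]
finger_gap: 0.0003
grip_force: 6.5
```

Force rises with no travel, so the lever is at its stop. I'll back off and check.

{"name": "move_arm", "arguments": {
  "targets": [
    [[3,15,0],[0,0,0],1],
    [[3,30,0],[0,0,0],1],
    [[3,30,-60],[0,0,0],1],
    [[3,30,-120],[0,0,0],1],
    [[3,0,-137],[0,0,0],1]
  ]
}}

```text
clock: 6.52
tcp_pos: [0.5904, 0.2002, 0.2254]
orientation: [0.004, 0.001, 1.0, 0.001]
wrist_force: [-0.3, -0.9, 0.1]
finger_gap: 0.0001
grip_force: 0.0
```

```bash
python3 -c "
from m import *
s,p=look('w5','small_port','small_port_knob')
go((.55,0,.22),(.50,-.292,.22))"
```

```text
small_port [(array([0.6526, 0.2383, 0.0042]), 0.65)]
small_port_knob [(array([0.5895, 0.1828, 0.1081]), 0.69)]
t 6.675 tcp [0.5892 0.1978 0.2219] F [ 0.4 -0.5 -0.3]
turn/10deg [ 0.    0.02 -0.04]
(0.55, 0, 0.22) [  37.8 -198.1    1.8]
(0.5, -0.292, 0.22) [  85.6 -490.5    1.6]
```

View pics/w5.png

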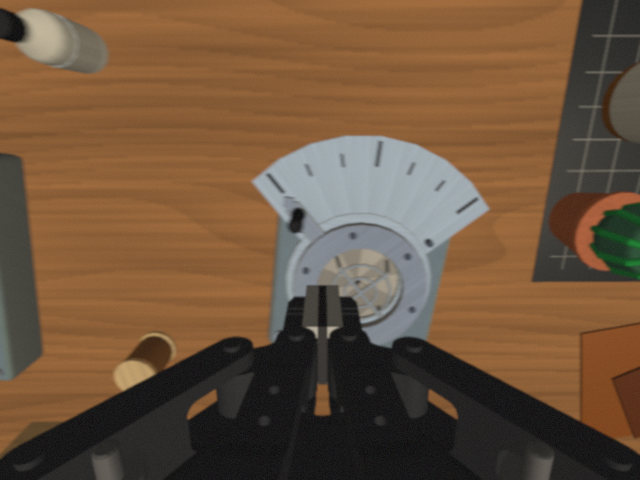

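```bash
cat >> m.py <<'E'
def px2w(p,s,uv,z):
    """wrist-pixel ray hit with world plane z"""
    q=s['orientation'];R=Ro.from_quat([q[1],q[2],q[3],q[0]]).as_matrix()
    f=240/np.tan(np.radians(p['fovy'])/2); M=np.array(p['mount'])
    d=np.array([(uv[0]-p['cx'])/f,-(uv[1]-p['cy'])/f,-1.]); d=R@M[:3,:3]@d; o=R@M[:3,3]+np.array(s['tcp_pos'])
    return (o+d*(z-o[2])/d[2])
E
python3 -c "
from m import *
s=env.get_state();p=env.read_camera('wrist');print(p.keys(),{k:v for k,v in p.items() if 'dist' in k})
im=p['pixels'][:,:,::-1]; cv2.imwrite('pics/w6.png',cv2.resize(im[120:300,220:500],None,fx=2.8,fy=2.8,interpolation=cv2.INTER_CUBIC))
for n,uv,z in (('shut',(275,183),.056),('half',(379,153),.056),('open',(467,206),.056),('tip',(288,199),.068)): print(n,px2w(p,s,uv,z).round(4))"
```

```text
dict_keys(['pixels', 'fovy', 'cx', 'cy', 'mount', 'shot']) {}
shut [0.5597 0.1595 0.056 ]
half [0.5356 0.2462 0.056 ]
open [0.5805 0.3234 0.056 ]
tip [0.5712 0.1712 0.068 ]
```

View pics/w6.png

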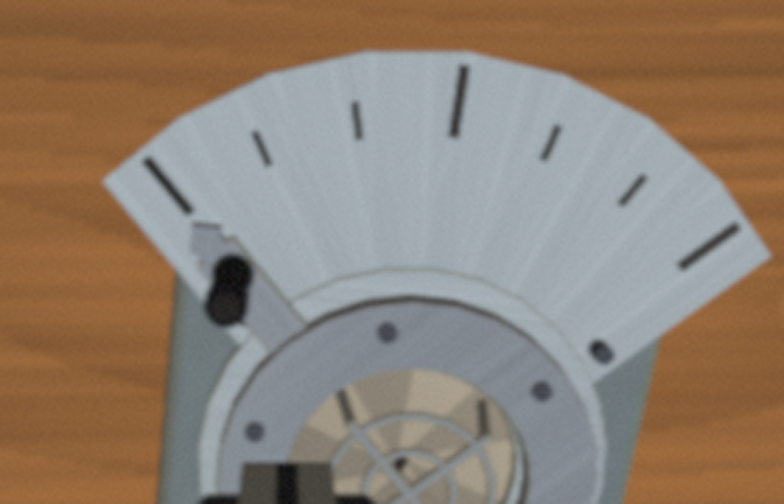

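The pointer lies on the shut mark's line (crop tip (205,225), mark (168,185)) and the leaves are closed, so the small port is shut. Next is the large port, approached from its right side.

{"name": "move_arm", "arguments": {
  "targets": [
    [[10,-60,0],[0,0,0],1],
    [[20,-120,0],[0,0,0],1],
    [[30,-180,0],[0,0,0],1],
    [[40,-240,0],[0,0,0],1],
    [[48,-300,0],[0,0,0],1]
  ]
}}

```text
clock: 7.35
tcp_pos: [0.5374, -0.1023, 0.2187]
orientation: [-0.001, 0.002, 1.0, 0.0]
wrist_force: [1.2, -0.3, -0.4]
finger_gap: 0.0001
grip_force: 0.0
```

{"name": "move_arm", "arguments": {
  "targets": [
    [[7,-60,0],[0,0,0],1],
    [[14,-120,0],[0,0,0],1],
    [[20,-180,0],[0,0,0],1],
    [[20,-192,0],[0,0,0],1],
    [[20,-192,0],[0,0,0],1]
  ]
}}

```text
clock: 7.98
tcp_pos: [0.5169, -0.2932, 0.2187]
orientation: [-0.001, 0.003, 1.0, 0.001]
wrist_force: [0.5, 0.3, 0.6]
finger_gap: -0.0001
grip_force: 0.0
```

```bash
python3 -c "
from m import *
s,p=look('w7','large_port','large_port_knob','large_port_halfmark')
go((.522,-.295,.083))"
```

```text
large_port [(array([ 0.6381, -0.2195, -0.0023]), 0.92)]
large_port_knob [(array([ 0.5275, -0.2489,  0.1052]), 0.74)]
large_port_halfmark [(array([ 0.4886, -0.1989,  0.0551]), 0.67), (array([ 0.5825, -0.4825,  0.001 ]), 0.35)]
t 8.175 tcp [ 0.5175 -0.2914  0.2201] F [-0.6  0.4 -0.5]
turn/10deg [ 0.   -0.   -0.02]
(0.522, -0.295, 0.083) [ -4.6  -3.6 137.1]
```

View pics/w7.png

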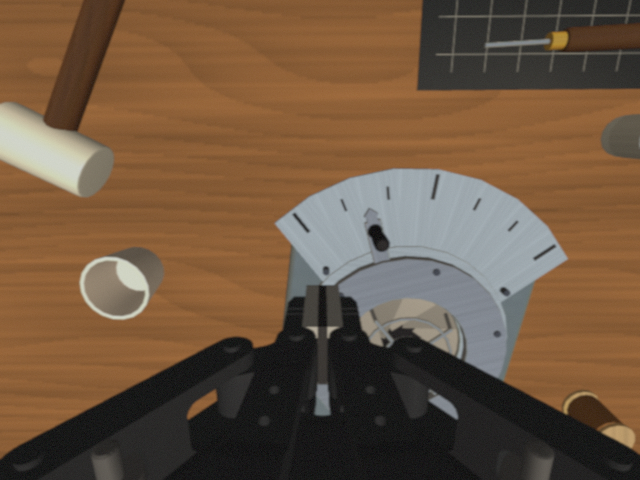

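The large knob is at (378,238) and the fingertips are on its right side, clear of everything. I'll descend and push toward the half mark at (435,187).

{"name": "move_arm", "arguments": {
  "targets": [
    [[-4,-4,50],[0,0,0],1],
    [[-4,-4,100],[0,0,0],1],
    [[-4,-4,137],[0,0,0],1],
    [[-4,-4,137],[0,0,0],1]
  ]
}}

```text
clock: 8.68
tcp_pos: [0.5193, -0.2943, 0.0805]
orientation: [-0.003, 0.002, 1.0, 0.002]
wrist_force: [-0.6, 0.7, -0.5]
finger_gap: 0.0003
grip_force: 0.0
```

{"name": "move_arm", "arguments": {
  "targets": [
    [[0,15,0],[0,0,0],1],
    [[0,24,0],[0,0,0],1],
    [[0,34,0],[0,0,0],1],
    [[0,44,0],[0,0,0],1],
    [[0,52,0],[0,0,0],1]
  ]
}}

```text
clock: 9.3
tcp_pos: [0.5216, -0.2452, 0.0839]
orientation: [0.0, 0.003, 1.0, -0.0]
wrist_force: [-2.1, -3.7, 1.1]
finger_gap: -0.0001
grip_force: 1.7
```

```bash
python3 -c "
from m import *
s,p=look('w8','large_port_knob','large_port_halfmark')
p=env.read_camera('top')
print([(np.round(d['centre'],4),round(d['confidence'],2)) for d in env.landmark_of('large_port_knob',p)[:2]])
s=env.get_state();p=env.read_camera('wrist');
go()"
```

```text
large_port_knob [(array([ 0.5243, -0.2266,  0.108 ]), 0.58)]
large_port_halfmark [(array([ 0.4898, -0.1978,  0.0541]), 0.79)]
[(array([ 0.5203, -0.2266,  0.1037]), 0.73)]
t 9.6 tcp [ 0.5214 -0.2449  0.0829] F [-0.8  0.5 -0.6]
turn/10deg [ 0.01 -0.   -0.03]
```

View pics/w8.png

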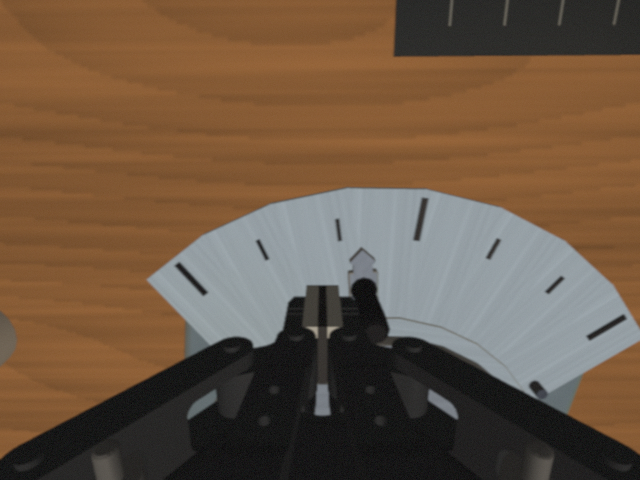

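The pointer tip at (362,252) is between the 30° mark (338,230) and the half mark (421,219). I need about 22 mm more, so I'll push most of that and then measure the pointer against the mark.

{"name": "move_arm", "arguments": {
  "targets": [
    [[0,6,0],[0,0,0],1],
    [[0,12,0],[0,0,0],1],
    [[0,17,0],[0,0,0],1],
    [[0,19,0],[0,0,0],1]
  ]
}}

```text
clock: 10.1
tcp_pos: [0.5214, -0.2259, 0.0831]
orientation: [-0.0, 0.003, 1.0, 0.0]
wrist_force: [-1.5, -3.3, -2.0]
finger_gap: -0.0001
grip_force: 1.5
```

```bash
python3 -c "
from m import *
s,p=look('w9','large_port_knob','large_port_halfmark')
im=p['pixels'][:,:,::-1]; cv2.imwrite('pics/w9c.png',cv2.resize(im[170:350,140:420],None,fx=2.8,fy=2.8,interpolation=cv2.INTER_CUBIC))
go()"
```

```text
large_port_knob [(array([ 0.5234, -0.2029,  0.1089]), 0.89)]
large_port_halfmark []
t 10.25 tcp [ 0.5218 -0.2258  0.0833] F [ 1.  -0.5 -0.2]
turn/10deg [ 0.    0.   -0.03]
```

View pics/w9c.png

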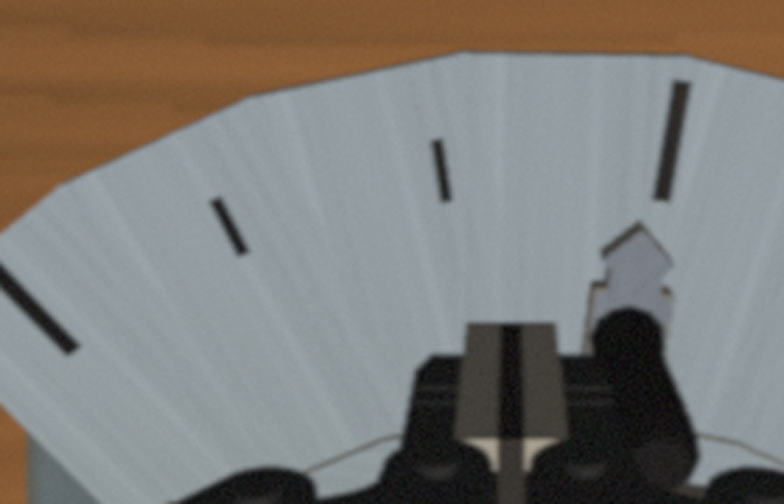

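The crop shows the pointer tip at (640,222), just right (in world terms) of the half mark, whose inner end is at (662,199). I'll compute the remaining angle from these pixels.

```bash
python3 -c "
from m import *
from scipy.optimize import least_squares as ls
s=env.get_state();p=env.read_camera('wrist')
W=lambda x,y,z:px2w(p,s,(140+x/2.8,170+y/2.8),z)[:2]
M={45:[(682,82),(662,199)],30:[(437,141),(446,200)],15:[(216,199),(242,254)],0:[(72,350)]}
Q=[(a,W(*e,.056)) for a in M for e in M[a]]
def r(v,t=None):
    # tangential residual of each mark point from its ray
    out=[]
    for a,w in Q:
        g=v[2]+np.radians(225-a); d=w-v[:2]; out.append(-np.sin(g)*d[0]+np.cos(g)*d[1])
    return np.array(out+[(v[0]-.6385)/4,(v[1]+.2185)/4])
f=ls(r,[.6385,-.2185,-.12]); v=f.x; print(v[:2],np.degrees(v[2]),(f.fun*1e3).round(1))
for a,w in Q: print(a,np.hypot(*(w-v[:2])).round(4))
for z in (.064,.068):
  t=W(640,222,z)-v[:2]; b=np.degrees(np.arctan2(t[1],t[0]))%360; print('tip r',np.hypot(*t),'q',225+np.degrees(v[2])-b)
k=np.array([.5225,s['tcp_pos'][1]+.0182])-v[:2]; print('knob q',225+np.degrees(v[2])-np.degrees(np.arctan2(k[1],k[0]))%360)
"
```

```text
[ 0.64234828 -0.21781599] -7.837545446772144 [-0.  -0.3 -0.1 -0.  -0.1  0.3  0.3  1.   0.2]
45 0.1635
45 0.1428
30 0.1531
30 0.1425
15 0.153
15 0.1422
0 0.1423
tip r 0.14068156113228275 q 43.27825059191781
tip r 0.14194508572706505 q 43.007661905206646
knob q 42.01450105058987
```

Good fit: mark radii and pointer radius match the given sizes. The lever is at about 43°, so it needs 4 mm more at the knob.

{"name": "move_arm", "arguments": {
  "targets": [
    [[0,2,0],[0,0,0],1],
    [[0,3,0],[0,0,0],1],
    [[0,4,0],[0,0,0],1],
    [[0,4,0],[0,0,0],1]
  ]
}}

```text
clock: 10.8
tcp_pos: [0.522, -0.2225, 0.0834]
orientation: [0.0, 0.003, 1.0, -0.0]
wrist_force: [1.1, -3.3, -0.6]
finger_gap: -0.0001
grip_force: 1.4
```

{"name": "move_arm", "arguments": {
  "targets": [
    [[0,-12,0],[0,0,0],1],
    [[0,-30,0],[0,0,0],1],
    [[0,-30,-60],[0,0,0],1],
    [[0,-30,-120],[0,0,0],1],
    [[0,-30,-137],[0,0,0],1]
  ]
}}

```text
clock: 11.42
tcp_pos: [0.5229, -0.2546, 0.2249]
orientation: [0.003, 0.003, 1.0, -0.002]
wrist_force: [0.6, -0.4, -0.3]
finger_gap: -0.0002
grip_force: 0.0
```

```bash
python3 -c "
from m import *
A=np.array([.6415,-.218])
for i in range(2):
    s,p=look('w10','large_port_knob','large_port_halfmark','large_port')
s=env.get_state();p=env.read_camera('wrist')
g=cv2.cvtColor(p['pixels'],cv2.COLOR_RGB2GRAY)
# polar unwrap of the scale plate: darkness along rays at mark radius, and profile at pointer radius
def prof(r0,r1,z,angs):
    out=[]
    q=s['orientation'];R=Ro.from_quat([q[1],q[2],q[3],q[0]]).as_matrix();M=np.array(p['mount']);f=240/np.tan(np.radians(p['fovy'])/2)
    for a in angs:
        rr=np.linspace(r0,r1,8); w=np.c_[A[0]+rr*np.cos(a),A[1]+rr*np.sin(a),np.full(8,z)]
        c=((w-s['tcp_pos'])@R-M[:3,3])@M[:3,:3]
        u=p['cx']+f*c[:,0]/-c[:,2]; v=p['cy']+f*c[:,1]/c[:,2]
        out.append(cv2.remap(g,u.astype('f4')[None],v.astype('f4')[None],cv2.INTER_LINEAR).mean())
    return np.array(out)
D=np.arange(120,226,.25); m=prof(.145,.151,.056,np.radians(D))
from scipy.signal import find_peaks
pk=find_peaks(-m,prominence=25)[0]; print('marks',D[pk],m[pk].round())
D2=np.arange(160,186,1.); 
for r in (.129,.134): print(r,dict(zip(D2,prof(r,r+.003,.068,np.radians(D2)).round())))
"
```

```text
large_port_knob [(array([ 0.5249, -0.2018,  0.1041]), 0.71)]
large_port_halfmark [(array([ 0.487 , -0.1982,  0.0536]), 0.94), (array([ 0.5831, -0.4813, -0.0039]), 0.3)]
large_port [(array([ 0.6398, -0.2176, -0.0013]), 0.6), (array([ 5.809e-01, -4.842e-01,  3.000e-04]), 0.31)]
large_port_knob [(array([ 0.5243, -0.2   ,  0.1067]), 0.58)]
large_port_halfmark [(array([ 0.4901, -0.2008,  0.0563]), 0.79)]
large_port [(array([ 0.6362, -0.2191, -0.0009]), 0.75)]
marks [127.5  142.25 157.25 172.25 187.25 202.25 217.25] [64. 88. 86. 64. 91. 86. 55.]
0.129 {np.float64(160.0): np.float64(167.0), np.float64(161.0): np.float64(167.0), np.float64(162.0): np.float64(165.0), np.float64(163.0): np.float64(164.0), np.float64(164.0): np.float64(164.0), np.float64(165.0): np.float64(168.0), np.float64(166.0): np.float64(169.0), np.float64(167.0): np.float64(168.0), np.float64(168.0): np.float64(167.0), np.float64(169.0): np.float64(163.0), np.float64(170.0): np.float64(144.0), np.float64(171.0): np.float64(135.0), np.float64(172.0): np.float64(136.0), np.float64(173.0): np.float64(138.0), np.float64(174.
[... 735 characters left out ...]
.float64(167.0), np.float64(168.0): np.float64(167.0), np.float64(169.0): np.float64(166.0), np.float64(170.0): np.float64(158.0), np.float64(171.0): np.float64(139.0), np.float64(172.0): np.float64(136.0), np.float64(173.0): np.float64(136.0), np.float64(174.0): np.float64(124.0), np.float64(175.0): np.float64(140.0), np.float64(176.0): np.float64(164.0), np.float64(177.0): np.float64(167.0), np.float64(178.0): np.float64(169.0), np.float64(179.0): np.float64(168.0), np.float64(180.0): np.float64(166.0), np.float64(181.0): np.float64(166.0), np.float64(182.0): np.float64(166.0), np.float64(183.0): np.float64(166.0), np.float64(184.0): np.float64(165.0), np.float64(185.0): np.float64(167.0)}
```

The half mark is at 172.25° and the pointer is centred at 172–172.9°, so the error is under 1°. The arm is clear, so I'll hand in.

```bash
python3 -c "
from m import *
print(env.hand_in())"
```

```text
the job is handed in; nothing more can be done
None
```

I pushed the small port's lever onto its shut stop and set the large port's lever within about 1° of the half-open mark; no bystander was touched, the arm finished clear of both levers, and the job is handed in (no verdict was returned).

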